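Feed one washer and seat it in the tacking jig

ROBOT

A 6-joint arm with a two-finger parallel gripper is mounted at the origin on the work surface. World frame = base frame: x ahead of the robot, y to its left, z up, the work surface at z = 0. Lengths are in m, angles in rad, forces in N, time in s.
With the tool pointing down it reaches from about 0.35 to 0.975 m from the base axis. Payload 4.9 kg.
Tool frame: the origin (TCP) lies on the mounting face of the last link; the fingertips stand 173 mm ahead of it and the grasp point (between the pads) lies 155 mm ahead of it; z points along the fingers, y is the line along which they close (so a half turn about z gives the same grasp; the last joint's range is limited). The gripper opens to 85 mm and grips with 20 to 120 N. Pads are 22 mm wide; open, the fingers measure 114 mm over their backs; the gripper's body (76 mm by 85 mm) begins 54 mm behind the grasp point. The pads swing forward as they close: fully open they stand 13 mm farther back than shut.
Start: joints at [-1.318, 0.053, 1.613, -0, 1.476, -0.119], TCP at [0.227, -0.582, 0.405] pointing down, gripper open.
Joint ranges: [-3.01, 3.01], [-1.01, 2.22], [0.06, 2.58], [-1.02, 4.17], [0.09, 2.62], [-3.14, 3.14]. Speed limits (rad/s): [2.57, 2.57, 3.14, 3.14, 3.14, 3.14].

INTERFACE

Orientations are given as a rotation vector (axis times angle).
In Python, from station import monitor, eyes, finish_job gives the robot as it stands. The module is installed in compiled form; this text tells all that it offers.
- The arm moves only by the tool step_arm, never from a script. Its argument "commands" is a list of rows, each a list of 3 entries, a list of its own where there are three numbers: the opening in per cent of the stroke, from 0 (shut) to 100 (fully open), then the shift along the tool's x, y, z in mm, then the turn about the tool's z in degrees. In form: [[hand, [x, y, z], yaw], ...]. A call has 1 to 12 rows; each row is the pose to reach, as a shift and turn from the pose commanded when the call began, along the tool's axes at that moment; what a row does not reach only later rows make up. A row lasts 1/8 s, in which the tool goes at most 62.5 mm and 10.7 degrees, less where a joint would pass 70% of its speed; a pose out of reach is approached as far as the arm can. A call with a gripper value outside its range is refused whole. The fingers move at their own pace and stop on an object; "squeeze" is the grip in N (left out, the last holds). Time passes only in rows, so rows that repeat a pose let the fingers close. It gives the time, the measured TCP pose, the force, the opening and the grip force at its end, in the units of the state.
- monitor.get_obs(): the state, without advancing time (a new reading comes with each control period).
- eyes.get_image(name): name is "scene" or "top" or "wrist"; returns the picture (384x512x3 uint8, red, green, blue); there is no depth.
- eyes.camera_info(name): a dict with "camera_matrix" (3x3 intrinsics, pixels), "k1" (the pictures are not rectified: a ray, as slopes to the right and down, at radius r is drawn at 1 + k1 r^2 times it, then the intrinsics apply), "extrinsics" (4x4, takes a point from camera to world coordinates). Camera axes: x right, y down, z forward; pixel columns grow to the right and rows downward; lengths in m; the calibration is good to about 2 mm. A picture is of the moment at which its call begins: read the wrist's pose just before it. camera_info takes no time and is no camera call; for the wrist camera it gives the pose at the moment of the call.
- finish_job(): hands the job in; it is judged then, once.
The state is a dict: "t": time; "q": joint angles; "dq": joint speeds; "effort": joint torques, N m; "tool_pos": TCP position; "tool_rot": TCP orientation; "contact_force": force on the tool from outside, world axes, zero at the start; "wrist_torque": the same for the moment, N m; "opening": finger opening in m; "grip_force": force on a finger pad.
Only numpy, scipy, OpenCV 4.12 (cv2) and the standard library are available. Lean on these libraries where they do the work, as an engineer would, in place of code of your own. Each camera call takes 0.05 s, during which the arm holds its last target. There are 200 camera calls.

TASK

Push the black palm button of the washer feeder all the way in, once, so that a single washer comes out, and let the button spring right back. Then nudge that washer sideways across the steel plate with your fingertips, without picking it up, until it sits snugly in the vee of the tacking jig, and move clear. Leave the other washers in the feeder and do not disturb the tools and things around.

Things in the scene. Friction and masses are not known exactly. Their poses are not given: they have to be found in the camera images.
- feeder: aluminium hand slide feeder, fixed on a dark steel plate that covers the bench (plate top z = 0.010). Origin: on the plate under the middle of the magazine, an open-topped square chute 58 x 58 mm outside, 42 mm tall, holding four stacked washers. Its x axis is the way washers come out, z up. A housing 45 mm wide, 34 mm tall runs back from x = -29 to -84 mm, then the plunger and button
- outlet (a point): on the plate, 65 mm from the feeder's origin along feeder +x: where the middle of the fed washer's underside lies with the plunger fully in, and about where it stays; its rear edge is then 10 mm clear of the chute. Only one washer fits the 11.5 mm gap under the chute's front. Feeder feet with black knobs (16 mm tall) reach 51 mm to each side, between feeder x = -29 and +5 mm
- button_face (a point): middle of the outer (rear) face of the black mushroom palm button, 36 mm across, 34 mm above the plate; it faces feeder -x, so it is pushed along feeder +x. Moves with the plunger.
- plunger (a joint): plunger slide in m: 0 = sprung right back (rest), 0.067 = fully in against its stop. A return spring pushes back with about 4 N at rest and 8 N fully in; feeding a washer adds 3 to 8 N. The button springs back by itself when released. A short push leaves the washer stuck under the gate.
- washer1: the lowest washer in the stack, the one that is fed: thick plain steel washer, 50 mm across, 8 mm thick, with a 13 mm hole (too small for a fingertip), 115 g. Origin: middle of its underside; z is its axis, up. It lies flat and stops when it is no longer pushed.
- washer2: second washer from below, same kind; drops to the bottom when the plunger has gone back
- washer3: third washer from below, same kind
- washer4: top washer, same kind
- jig: fixed steel tacking jig on the plate: two bars 12 mm wide and 12 mm tall set as a 90 degree vee that opens to jig -x, with an open hold-down clamp behind it (from x = +50 to +158 mm, up to 93 mm tall). Origin as seat; x axis points into the vee along its middle line. The mouth of the vee is about 64 mm wide, at jig x about +4 mm
- seat (a point): where the middle of the washer's underside is when the washer touches both bars of the vee; on the plate, z = 0.010
- sandblock: grey sanding block 95 x 58 x 34 mm standing on the plate; leave alone. Origin: middle of its underside
- bottle: white plastic bottle, 62 mm across, 170 mm tall, on the bench; leave alone. Origin: middle of its underside
- pliers: locking pliers, about 210 x 50 x 16 mm, lying on the bench; leave alone. Origin: under its middle; x along its length
There are look-alikes about, which are no part of the job. What is shaped like the washer4 but brown is not meant.

How it is judged:
By the outcome, as a careful person would: the job done as asked, in the order asked, and still so for the second after the job is handed in, with the robot touching nothing.
It also fails if it takes over 58 s, if anything falls off the work surface, if the arm or the gripper's body presses on something with over 40 N, if the wrist force passes 120 N, or if a joint passes its speed limit or range.

## Working session

There is one attempt and no reset: what is moved stays moved. The work goes in short steps, Python scripts to look and compute and a tool call to move; the robot and the scene stay as the last step left them, time stands still between calls to the robot, and variables do not carry over. Pictures are saved under pics/ and viewed, at most 10 in all, crops included, and the job is handed in when it is done.

Besides the shell and the picture viewer there is one more tool, called by a JSON object that holds its "name" and its "arguments", one argument or row to a line. step_arm: Moves the arm, as the interface text tells. Its arguments: {"type":"object","properties":{"commands":{"type":"array"},"squeeze":{"type":"number"}},"required":["commands"]}

```bash
mkdir -p pics; cat > h.py <<'E'
import numpy as np, cv2
from station import monitor, eyes, finish_job
def snap(name,fn):
    info=eyes.camera_info(name); im=eyes.get_image(name)
    cv2.imwrite('pics/'+fn,cv2.cvtColor(im,cv2.COLOR_RGB2BGR)); np.save('pics/'+fn+'.npy',np.array([info],dtype=object)); return im,info
def load(fn): return cv2.imread('pics/'+fn), np.load('pics/'+fn+'.npy',allow_pickle=True)[0]
def ray(info,u,v):
    K=np.array(info['camera_matrix']);E=np.array(info['extrinsics'])
    p=cv2.undistortPoints(np.array([[[u,v]]],float),K,np.array([info['k1'],0,0,0,0.]))[0,0]
    return E[:3,3],E[:3,:3]@np.array([p[0],p[1],1])
def onz(info,u,v,z):
    o,d=ray(info,u,v); return o+d*(z-o[2])/d[2]
E
python3 - <<'E'
from h import *
for n in('scene','top'):
    im,i=snap(n,n+'1.png'); print(n,np.round(i['extrinsics'],3).tolist(),i['k1'],np.round(i['camera_matrix'],1).tolist())
a,_=load('scene1.png');b,_=load('top1.png')
cv2.imwrite('pics/s1b.png',cv2.resize(a,(800,600)));cv2.imwrite('pics/t1b.png',cv2.resize(b,(800,600)))
o=monitor.get_obs();print({k:np.round(v,3).tolist() for k,v in o.items()})
E
```

```text
scene [[0.634, 0.496, -0.593, 1.489], [0.773, -0.383, 0.505, -0.849], [0.024, -0.779, -0.627, 1.083], [0.0, 0.0, 0.0, 1.0]] -0.1620857520341566 [[492.1, 0.0, 260.4], [0.0, 492.1, 191.6], [0.0, 0.0, 1.0]]
top [[0.005, -0.99, 0.139, 0.372], [-1.0, -0.007, -0.008, -0.03], [0.008, -0.139, -0.99, 1.188], [0.0, 0.0, 0.0, 1.0]] 0.0038304003305463267 [[428.9, 0.0, 257.8], [0.0, 428.9, 194.2], [0.0, 0.0, 1.0]]
{'t': 0.1, 'q': [-1.318, 0.053, 1.614, 0.0, 1.476, -0.119], 'dq': [0.0, 0.0, -0.003, 0.0, 0.0, 0.001], 'effort': [0.001, -39.491, -37.136, -0.0, 0.004, -0.0], 'tool_pos': [0.227, -0.582, 0.404], 'tool_rot': [-3.086, -0.58, 0.0], 'contact_force': [0.143, -0.581, -0.273], 'wrist_torque': [0.005, -0.007, 0.007], 'grip_force': 0.0, 'opening': 0.086}
```

View pics/s1b.png

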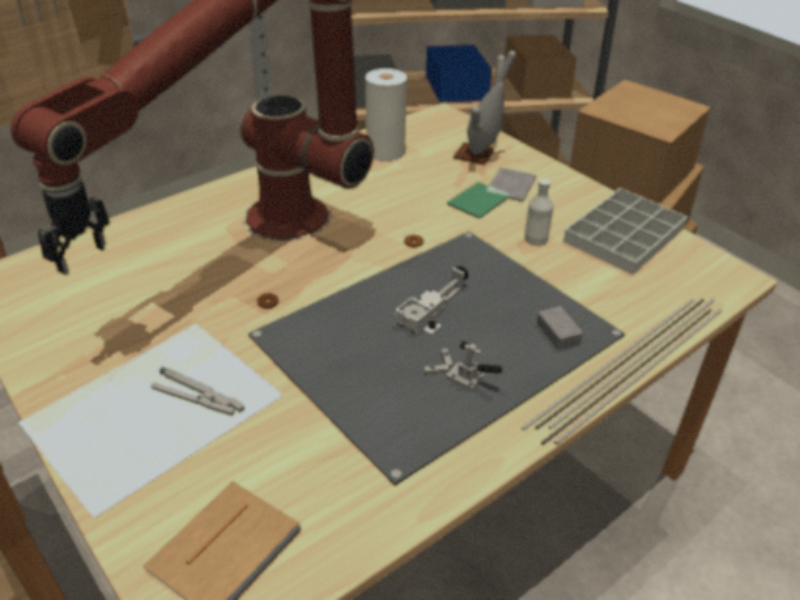

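View pics/t1b.png

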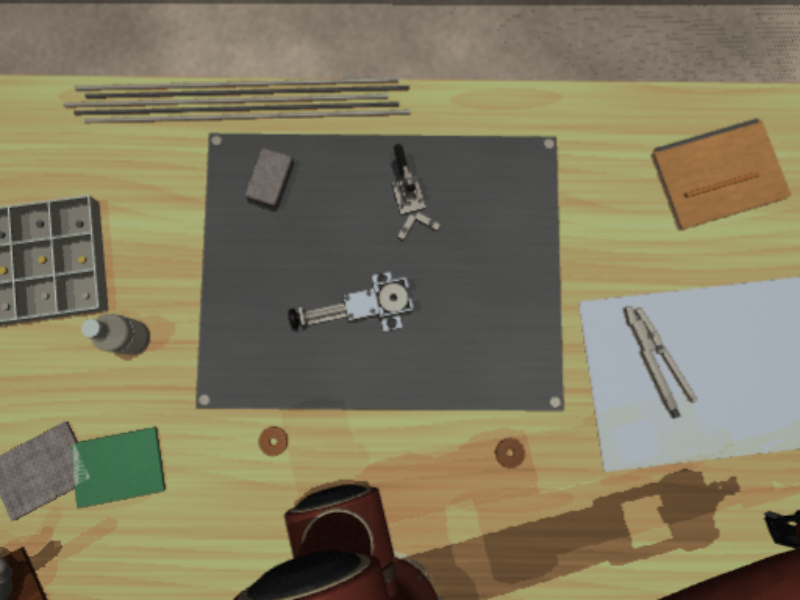

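The top view (800x600 scale) shows the feeder magazine at (394,297), the button at (295,318) and the vee apex near (418,213), with the vee opening downwards. The two brown rings at (273,441) and (510,453) are look-alikes and not part of the job. The steel washers are the ones in the chute, which I'll confirm in the wrist close-up.

```bash
python3 - <<'E'
from h import *
im,i=load('top1.png'); s=.64
for n,u,v,z in [('mag',394,297,.05),('but',292,318,.044),('arm1',402,238,.022),('arm2',438,228,.022),('apex',418,213,.022),('clamp',400,150,.06),('sand',270,178,.044)]:
    print(n,np.round(onz(i,u*s,v*s,z),3))
E2=np.array(eyes.camera_info('wrist')['extrinsics']);o=monitor.get_obs()
R=cv2.Rodrigues(np.array(o['tool_rot']))[0]
print(np.round(R,3),'\ncam in tool',np.round(R.T@(E2[:3,3]-o['tool_pos']),3),np.round(R.T@E2[:3,:3],3).tolist(),eyes.camera_info('wrist')['camera_matrix'])
E
```

```text
mag [ 0.543 -0.024  0.05 ]
but [0.506 0.151 0.044]
arm1 [ 0.654 -0.037  0.022]
arm2 [ 0.672 -0.101  0.022]
apex [ 0.7   -0.065  0.022]
clamp [ 0.803 -0.032  0.06 ]
sand [0.755 0.197 0.044]
[[ 0.932  0.363 -0.   ]
 [ 0.363 -0.932  0.002]
 [ 0.    -0.002 -1.   ]] 
cam in tool [ 0.079 -0.     0.03 ] [[-0.001, -0.95, -0.313], [1.0, -0.001, -0.0], [-0.0, -0.313, 0.95]] [[320.57369056   0.         255.39606597]
 [  0.         320.57369056 187.80274116]
 [  0.           0.           1.        ]]
```

{"name": "step_arm", "arguments": {
  "commands": [
    [0,[565,-424,70],9],
    [0,[565,-424,70],9],
    [0,[565,-424,70],9],
    [0,[565,-424,70],9],
    [0,[565,-424,70],9],
    [0,[565,-424,70],9],
    [0,[565,-424,70],9],
    [0,[565,-424,70],9],
    [0,[565,-424,70],9],
    [0,[565,-424,70],9],
    [0,[565,-424,70],9],
    [0,[565,-424,70],9]
  ]
}}

```text
t: 1.6
tool_pos: [0.6001, 0.0208, 0.3336]
tool_rot: [-3.122, -0.342, 0.003]
contact_force: [0.0, 0.3, 0.2]
opening: 0.0001
grip_force: 0.0
```

```bash
python3 - <<'E'
from h import *
im,i=snap('wrist','w1.png'); a,_=load('w1.png')
cv2.imwrite('pics/w1b.png',cv2.resize(a,(800,600),interpolation=cv2.INTER_CUBIC)); print(np.round(i['extrinsics'],3).tolist(),i['k1'],monitor.get_obs()['tool_pos'])
E
```

```text
[[0.215, -0.927, -0.307, 0.677], [-0.977, -0.205, -0.067, 0.038], [-0.0, 0.314, -0.949, 0.303], [0.0, 0.0, 0.0, 1.0]] -0.07964585669353699 [0.60046242 0.02133348 0.3334845 ]
```

View pics/w1b.png

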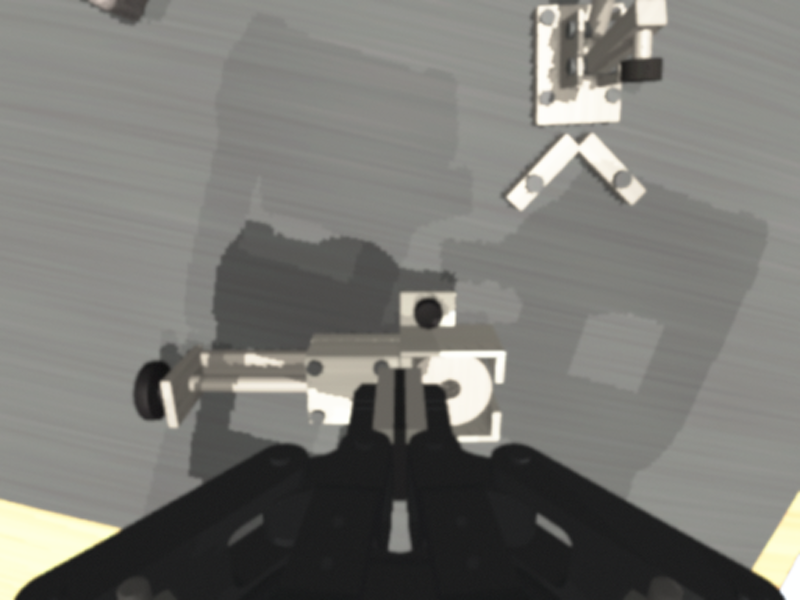

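The wrist view shows the button at (148,390), housing at (308-400, 340-425) and chute with grey steel washers at (455,388). The vee bars run (513,203)-(575,140) and (638,197)-(586,140). The brown rings are out of view, so the stack in the chute is the one meant. Next I'll measure by mask.

```bash
python3 - <<'E'
from h import *
a,i=load('w1.png'); g=cv2.cvtColor(a,cv2.COLOR_BGR2GRAY); s=.64
m=((g>165)).astype(np.uint8)*255
x0,y0,x1,y1=315,82,420,140
sub=np.zeros_like(m);sub[y0:y1,x0:x1]=m[y0:y1,x0:x1]
sub=cv2.morphologyEx(sub,cv2.MORPH_CLOSE,np.ones((5,5)))
# split the bars at the column of the apex
for nm,sl in(('L',slice(0,369)),('R',slice(373,512))):
    q=np.zeros_like(sub);q[:,sl]=sub[:,sl]
    c=max(cv2.findContours(q,0,1)[0],key=cv2.contourArea)
    P=np.array([onz(i,*p[0],.022)[:2] for p in c]).astype(np.float32)*1000
    r=cv2.minAreaRect(P);print(nm,cv2.contourArea(c),r,cv2.boxPoints(r).round(1).tolist())
# chute/housing points
for n,u,v,z in [('rimR far',505,352,.052),('rimR near',500,440,.052),('rimL far',401,352,.052),('hous farL',309,352,.044),('hous nearL',307,424,.044),('knob',428,310,.026),('button',142,391,.044),('plateA',165,372,.044)]:
    print(n,(onz(i,u*s,v*s,z)*1000).round(1))
crop=a[60:300,60:430]
cv2.imwrite('pics/w1c.png',cv2.resize(a[190:300,80:340],(780,330),interpolation=cv2.INTER_CUBIC))
E
```

```text
L 741.5 ((672.4242553710938, -44.727813720703125), (13.207655906677246, 47.27224349975586), 60.75749969482422) [[648.5999755859375, -38.900001525878906], [689.7999877929688, -62.0], [696.2999877929688, -50.5], [655.0, -27.399999618530273]]
R 414.5 ((687.3890380859375, -74.89476013183594), (30.291385650634766, 12.222179412841797), 61.86431121826172) [[674.9000244140625, -85.4000015258789], [685.5999755859375, -91.0999984741211], [699.9000244140625, -64.4000015258789], [689.0999755859375, -58.70000076293945]]
rimR far [575.4 -44.4  52. ]
rimR near [519.7 -57.9  52. ]
rimL far [563.1  11.7  52. ]
hous farL [548.1  61.9  44. ]
hous nearL [500.7  55.7  44. ]
knob [581.2  -0.7  26. ]
button [500.2 156.5  44. ]
plateA [516.3 143.2  44. ]
```

View pics/w1c.png

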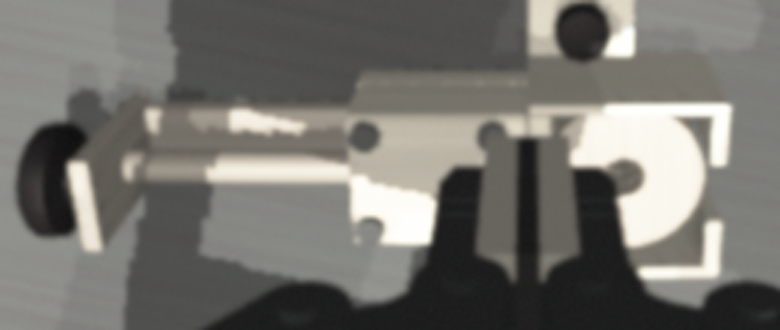

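{"name": "step_arm", "arguments": {
  "commands": [
    [0,[-70,-196,0],0],
    [0,[-70,-196,0],0],
    [0,[-70,-196,0],0],
    [0,[-70,-196,0],0],
    [0,[-70,-196,60],0],
    [0,[-70,-196,128],0],
    [0,[-70,-196,128],0],
    [0,[-70,-196,128],0],
    [0,[-70,-196,128],0]
  ]
}}

```text
t: 2.78
tool_pos: [0.4911, 0.1946, 0.2101]
tool_rot: [-3.123, -0.336, -0.009]
contact_force: [-0.4, 1.3, 0.2]
opening: 0.0
grip_force: 0.0
```

```bash
python3 - <<'E'
from h import *
im,i=snap('wrist','w2.png'); a,_=load('w2.png')
cv2.imwrite('pics/w2b.png',a)
o=monitor.get_obs(); print(o['tool_pos'],cv2.Rodrigues(np.array(o['tool_rot']))[0].round(3).tolist())
E
```

```text
[0.4909182  0.19469423 0.210015  ] [[0.977, 0.213, 0.006], [0.213, -0.977, 0.001], [0.006, -0.0, -1.0]]
```

View pics/w2b.png

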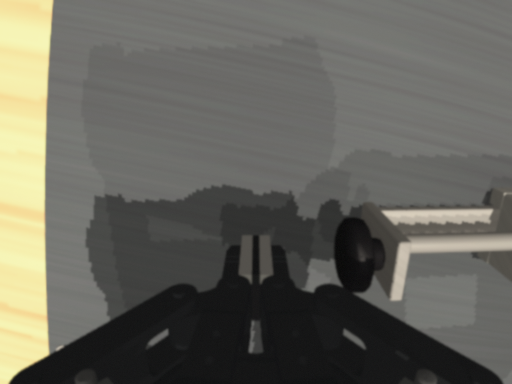

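Wrist view: shut fingertips at (256,240), button face at about (350,254), facing the fingers.

```bash
python3 - <<'E'
from h import *
a,i=load('w2.png'); o=monitor.get_obs(); R=cv2.Rodrigues(np.array(o['tool_rot']))[0]
g=a.max(2); q=np.zeros_like(g); q[205:300,325:400]=(g<45)[205:300,325:400]*255
q=cv2.morphologyEx(q,cv2.MORPH_OPEN,np.ones((7,7)));c=max(cv2.findContours(q,0,1)[0],key=cv2.contourArea)
print(cv2.boundingRect(c),cv2.fitEllipse(c))
for u,v in[(345,254),(340,254),(350,254)]:
    P=onz(i,u,v,.044);print(P.round(4),(R.T@(P-o['tool_pos'])*1000).round(1))
for u in(240,272): print((R.T@(onz(i,u,236,.037)-o['tool_pos'])*1000).round(1))
E
```

```text
(325, 217, 60, 83) ((353.6430969238281, 258.22021484375), (53.50544738769531, 85.20306396484375), 16.052932739257812)
[0.5018 0.1526 0.044 ] [  0.7  43.5 166. ]
[0.5013 0.155  0.044 ] [  0.7  41.  166. ]
[0.5023 0.1501 0.044 ] [  0.7  46.  166. ]
[  7.1  -7.4 173.1]
[  7.    8.4 173.1]
```

{"name": "step_arm", "arguments": {
  "commands": [
    [0,[-1,0,5],0],
    [0,[-1,15,5],0],
    [0,[-1,25,5],0],
    [0,[-1,30,5],0],
    [0,[-1,35,5],0],
    [0,[-1,43,5],0],
    [0,[-1,51,5],0],
    [0,[-1,59,5],0],
    [0,[-1,67,5],0],
    [0,[-1,75,5],0],
    [0,[-1,80,5],0],
    [0,[-1,80,5],0]
  ]
}}

```text
t: 4.32
tool_pos: [0.5053, 0.1168, 0.2018]
tool_rot: [-3.12, -0.335, -0.001]
contact_force: [-0.6, 7.1, -0.4]
opening: 0.0003
grip_force: 3.6
```

{"name": "step_arm", "arguments": {
  "commands": [
    [0,[0,6,0],0],
    [0,[0,12,0],0],
    [0,[0,18,0],0],
    [0,[0,18,0],0]
  ]
}}

```text
t: 4.82
tool_pos: [0.5089, 0.101, 0.2019]
tool_rot: [-3.114, -0.333, -0.0]
contact_force: [-2.0, 18.5, 0.6]
opening: -0.0005
grip_force: 9.2
```

{"name": "step_arm", "arguments": {
  "commands": [
    [0,[0,3,0],0],
    [0,[0,6,0],0],
    [0,[0,6,0],0]
  ]
}}

```text
t: 5.2
tool_pos: [0.5093, 0.0988, 0.202]
tool_rot: [-3.102, -0.33, 0.002]
contact_force: [-4.9, 40.3, 4.0]
opening: -0.0003
grip_force: 20.4
```

```bash
python3 - <<'E'
from h import *
im,i=snap('wrist','w3.png'); a,_=load('w3.png')
cv2.imwrite('pics/w3b.png',a)
im,i=snap('top','top3.png')
o=monitor.get_obs(); print(o['tool_pos'],o['contact_force'])
E
```

```text
[0.50928491 0.09886955 0.20201073] [-5.87062834 41.1399152   4.43218284]
```

View pics/w3b.png

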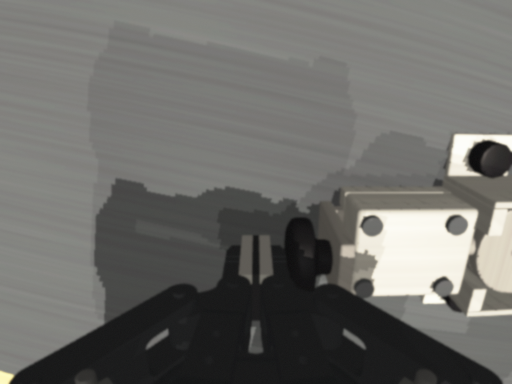

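The plunger is fully in: the button plate sits at (335,240) against the housing and the force has jumped to 41 N. I'll back off along −y, rise, and go over to the outlet.

{"name": "step_arm", "arguments": {
  "commands": [
    [0,[0,-20,0],0],
    [0,[0,-40,0],0],
    [0,[0,-60,0],0],
    [0,[0,-80,0],0],
    [0,[0,-100,0],0],
    [0,[0,-115,0],0],
    [0,[0,-115,0],0],
    [0,[0,-115,-50],0],
    [0,[0,-115,-110],0],
    [0,[0,-60,-130],0],
    [0,[0,0,-130],0],
    [25,[0,60,-130],0]
  ]
}}

```text
t: 6.8
tool_pos: [0.5234, 0.0318, 0.3325]
tool_rot: [3.123, 0.337, 0.003]
contact_force: [-0.2, -0.1, 0.3]
opening: 0.0173
grip_force: 0.0
```

{"name": "step_arm", "arguments": {
  "commands": [
    [25,[0,60,0],0],
    [25,[0,120,0],0],
    [25,[0,160,0],0],
    [25,[0,160,0],0],
    [25,[0,160,0],0]
  ]
}}

```text
t: 7.42
tool_pos: [0.557, -0.1223, 0.3314]
tool_rot: [-3.123, -0.335, 0.001]
contact_force: [-0.1, 0.2, -0.1]
opening: 0.0212
grip_force: 0.0
```

```bash
python3 - <<'E'
from h import *
o=monitor.get_obs();im,i=snap('wrist','w4.png'); a,_=load('w4.png')
cv2.imwrite('pics/w4b.png',cv2.resize(a,(800,600)))
print(o['tool_pos'],cv2.Rodrigues(np.array(o['tool_rot']))[0].round(3).tolist(),o['opening'])
E
```

```text
[ 0.5570048  -0.12232107  0.3313981 ] [[0.977, 0.212, -0.001], [0.212, -0.977, 0.0], [-0.001, -0.001, -1.0]] 0.02119843402322936
```

View pics/w4b.png

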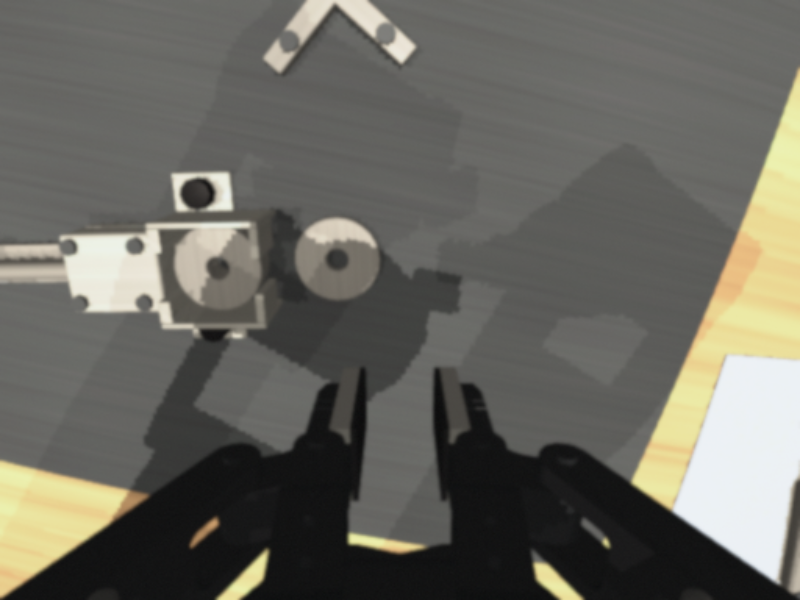

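The washer is out at (337,259), clear of the chute, and the plunger rods show extended at left (0-65,262).

```bash
python3 - <<'E'
from h import *
a,i=load('w4.png'); o=monitor.get_obs(); R=cv2.Rodrigues(np.array(o['tool_rot']))[0]
pos=np.array(o['tool_pos']); s=.64
P=[onz(i,u*s,v*s,.018) for u,v in[(295,259),(380,259),(337,217),(337,301)]]
print(np.round(P,4).tolist())
W=np.mean(P,0);print('washer',W.round(4),'tool',(R.T@(W-pos)*1000).round(1))
S=np.array([.654,-.0708,.01]);print('seat in tool',(R.T@(S-pos)*1000).round(1))
m=np.array([.541,-.0229,.01]);print('outlet exp',m+.065*np.array([.225,-.974,0]))
# vee ends inner corners
for n,u,v in[('L',280,73),('R',402,64)]: print(n,onz(i,u*s,v*s,.022).round(4))
# tips
for u,v in[(365,368),(435,368)]: print((R.T@(onz(i,u*s,v*s,pos[2]-.17)-pos)*1000).round(1))
im,t=load('top3.png');
E
```

```text
[[0.5507, -0.0614, 0.018], [0.5612, -0.11, 0.018], [0.5801, -0.0811, 0.018], [0.5304, -0.09, 0.018]]
washer [ 0.5556 -0.0856  0.018 ] tool [  6.5 -35.4 313.5]
seat in tool [105.8 -28.9 321.4]
outlet exp [ 0.555625 -0.08621   0.01    ]
L [ 0.6494 -0.0387  0.022 ]
R [ 0.6666 -0.1     0.022 ]
[  8.7  -9.9 170. ]
[  8.6  11.7 170. ]
```

{"name": "step_arm", "arguments": {
  "commands": [
    [25,[-44,-35,0],0],
    [25,[-44,-35,50],0],
    [25,[-44,-35,100],0],
    [25,[-44,-35,138],0],
    [25,[-44,-35,138],0],
    [25,[-44,-35,142],0],
    [25,[-44,-35,144],0],
    [25,[-44,-35,145],0],
    [25,[-44,-35,145],0]
  ]
}}

```text
t: 8.6
tool_pos: [0.5071, -0.0975, 0.1874]
tool_rot: [3.123, 0.337, 0.002]
contact_force: [-0.6, 0.5, -1.2]
opening: 0.0215
grip_force: 0.0
```

{"name": "step_arm", "arguments": {
  "commands": [
    [25,[0,0,1],0],
    [25,[0,0,2],0],
    [25,[0,0,2],0]
  ]
}}

```text
t: 8.98
tool_pos: [0.5068, -0.0974, 0.1845]
tool_rot: [-3.123, -0.337, 0.001]
contact_force: [-0.2, -0.4, -0.0]
opening: 0.0212
grip_force: 0.0
```

{"name": "step_arm", "arguments": {
  "commands": [
    [25,[0,0,1],0],
    [25,[0,0,2],0],
    [25,[0,0,2],0]
  ]
}}

```text
t: 9.35
tool_pos: [0.5071, -0.0974, 0.1835]
tool_rot: [-3.123, -0.337, 0.001]
contact_force: [-3.6, 1.2, 6.3]
opening: 0.0213
grip_force: 3.2
```

{"name": "step_arm", "arguments": {
  "commands": [
    [25,[0,0,-2.5],0],
    [25,[8,0,-2.5],0],
    [25,[14,0,-2.5],0],
    [25,[20,0,-2.5],0],
    [25,[30,1,-2.5],0],
    [25,[40,1.5,-2.5],0],
    [25,[50,2.5,-2.5],0],
    [25,[60,3,-2.5],0],
    [25,[70,4,-2.5],0],
    [25,[80,4.5,-2.5],0],
    [25,[90,5,-2.5],0],
    [25,[100,6,-2.5],0]
  ]
}}

```text
t: 10.85
tool_pos: [0.6065, -0.0818, 0.1852]
tool_rot: [-3.123, -0.337, 0.0]
contact_force: [-0.9, -0.2, -0.6]
opening: 0.0213
grip_force: 0.3
```

```bash
python3 - <<'E'
from h import *
o=monitor.get_obs();im,i=snap('wrist','w5.png'); a,_=load('w5.png')
cv2.imwrite('pics/w5b.png',a)
print(o['tool_pos'],o['contact_force'])
E
```

```text
[ 0.60650043 -0.08180582  0.18519037] [-0.92048519 -0.15349145 -0.63145937]
```

View pics/w5b.png

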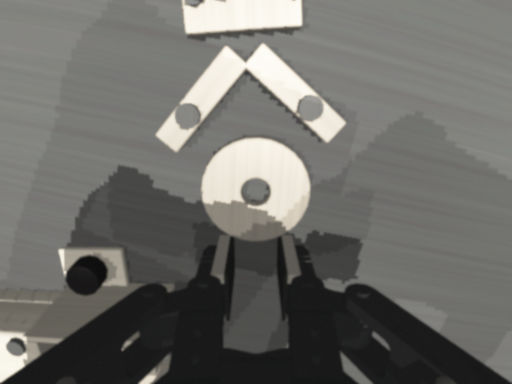

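The washer is cradled at (256,188), with the vee apex at (246,66).

```bash
python3 - <<'E'
from h import *
a,i=load('w5.png'); o=monitor.get_obs(); R=cv2.Rodrigues(np.array(o['tool_rot']))[0]; pos=np.array(o['tool_pos'])
W=np.mean([onz(i,u,v,.018) for u,v in[(201,188),(311,188),(256,137),(256,241)]],0)
L=onz(i,177,152,.022);Rr=onz(i,328,142,.022);m=(L+Rr)/2;d=(L-Rr)[:2];d/=np.hypot(*d);ax=np.array([d[1],-d[0]]);ax*=np.sign(ax[0])
S=np.r_[m[:2]-.004*ax,.01]
print(W,S,ax,np.linalg.norm(L-Rr)); print('need tool',(R.T@(S-W)*1000).round(1), (R.T@(np.array([.6541,-.0707,0])-W)*1000).round(1))
E
```

```text
[ 0.63877051 -0.0750951   0.018     ] [ 0.65449379 -0.07026538  0.01      ] [0.96089556 0.27691103] 0.06369736955300735
need tool [16.4 -1.4  8. ] [15.9 -1.  18. ]
```

{"name": "step_arm", "arguments": {
  "commands": [
    [25,[5,-0.5,0],0],
    [25,[10,-1,0],0],
    [25,[13,-1,0],0],
    [25,[15,-1,0],0],
    [25,[16,-1,0],0],
    [25,[16,-1,0],0]
  ]
}}

```text
t: 11.65
tool_pos: [0.6213, -0.0775, 0.1852]
tool_rot: [-3.123, -0.337, -0.0]
contact_force: [-0.5, -0.3, 0.1]
opening: 0.0213
grip_force: 0.4
```

{"name": "step_arm", "arguments": {
  "commands": [
    [25,[1,0,0],0],
    [25,[1,0,0],0]
  ]
}}

```text
t: 11.9
tool_pos: [0.6223, -0.0773, 0.1852]
tool_rot: [-3.123, -0.337, -0.0]
contact_force: [-0.5, -0.6, -0.5]
opening: 0.0213
grip_force: 0.5
```

{"name": "step_arm", "arguments": {
  "commands": [
    [25,[1,0,0],0],
    [25,[1,0,0],0],
    [25,[1,0,0],0]
  ]
}}

```text
t: 12.28
tool_pos: [0.6231, -0.0771, 0.1852]
tool_rot: [-3.123, -0.337, 0.001]
contact_force: [-2.5, -0.2, 2.2]
opening: 0.0214
grip_force: 1.3
```

{"name": "step_arm", "arguments": {
  "commands": [
    [25,[1,0,0],0],
    [25,[1,0,0],0],
    [25,[1,0,0],0]
  ]
}}

```text
t: 12.65
tool_pos: [0.6237, -0.077, 0.185]
tool_rot: [-3.123, -0.337, 0.004]
contact_force: [-6.4, -1.1, 3.0]
opening: 0.0213
grip_force: 2.7
```

{"name": "step_arm", "arguments": {
  "commands": [
    [25,[1,0,0],0],
    [25,[1.5,0,0],0],
    [25,[1.5,0,0],0]
  ]
}}

```text
t: 13.02
tool_pos: [0.6246, -0.0768, 0.1848]
tool_rot: [-3.123, -0.337, 0.009]
contact_force: [-8.9, -1.6, 6.1]
opening: 0.0213
grip_force: 4.6
```

{"name": "step_arm", "arguments": {
  "commands": [
    [25,[-6,0,0],0],
    [25,[-20,0,0],0],
    [25,[-35,0,0],0],
    [25,[-35,0,-60],0],
    [25,[-35,0,-110],0],
    [25,[-35,0,-110],0],
    [25,[-35,0,-110],0]
  ]
}}

```text
t: 13.9
tool_pos: [0.5907, -0.0841, 0.2948]
tool_rot: [-3.123, -0.336, 0.0]
contact_force: [-0.3, 0.2, -0.5]
opening: 0.0215
grip_force: 0.0
```

```bash
python3 - <<'E'
from h import *
o=monitor.get_obs();im,i=snap('wrist','w6.png'); a,_=load('w6.png')
t,_=snap('top','top6.png'); t,_=load('top6.png')
c=cv2.resize(a[20:240,90:400],(620,440),interpolation=cv2.INTER_CUBIC)
d=cv2.resize(t[120:240,160:315],(620,480),interpolation=cv2.INTER_CUBIC)[300:460]
cv2.imwrite('pics/w6b.png',np.vstack([c,d])); print(o['tool_pos'],o['contact_force'])
E
```

```text
[ 0.59072882 -0.08407612  0.29479428] [-0.32686951  0.20782601 -0.47586421]
```

View pics/w6b.png

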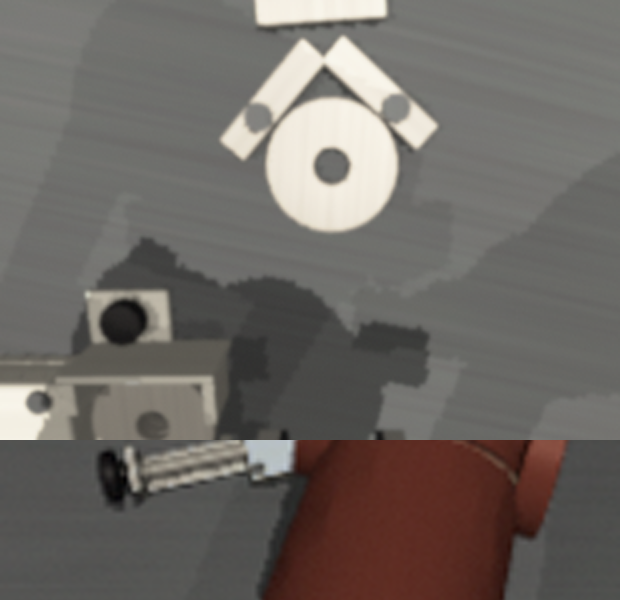

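The washer sits in the vee at crop (332,165), and the button is sprung back at (115,478). There's a thin dark sliver along the right bar, so I'll check that numerically.

```bash
python3 - <<'E'
from h import *
a,i=load('w6.png'); s=lambda u,v:(90+u/2,20+v/2)
g=cv2.cvtColor(a,cv2.COLOR_BGR2GRAY)
q=np.zeros_like(g);q[22:142,190:315]=(g>150)[22:142,190:315]*255
# washer edge points along rays from the hole centre, lower and side arcs
c=np.array(s(332,165));gf=cv2.GaussianBlur(g,(3,3),0).astype(float)
def edge(c0,th,r0,r1):
    r=np.arange(r0,r1,.25);d=np.array([np.cos(th),np.sin(th)]);p=c0+r[:,None]*d
    v=cv2.remap(gf.astype(np.float32),p[:,0].astype(np.float32)[None],p[:,1].astype(np.float32)[None],1)[0]
    return p[np.argmin(np.gradient(v))]
P=np.array([onz(i,*edge(c,np.radians(t),28,38),.018)[:2] for t in list(range(-10,191,6))+[-90,-80,-100]])
A=np.c_[2*P,np.ones(len(P))];x=np.linalg.lstsq(A,(P**2).sum(1),rcond=None)[0];print('W',x[:2],np.sqrt(x[2]+x[:2]@x[:2]))
W=x[:2]
# inner top edges of bars (crop px): from enlarged picture
Lb=[onz(i,*s(*p),.022)[:2] for p in[(245,160),(325,62)]];Rb=[onz(i,*s(*p),.022)[:2] for p in[(325,62),(415,150)]]
for n,(p,r) in(('L',Lb),('R',Rb)):
    d=(r-p)/np.linalg.norm(r-p);print(n,'dist mm',abs(d[0]*(W-p)[1]-d[1]*(W-p)[0])*1000,np.degrees(np.arctan2(d[1],d[0])))
E
```

```text
W [ 0.65415478 -0.07037147] 0.024658579282824847
L dist mm 25.26796064896286 -28.789368768817067
R dist mm 25.087849494585548 -120.44381354127515
```

```bash
python3 -c "
from h import *
print(finish_job())"
```

```text
the job is handed in; nothing more can be done
None
```

The job is handed in: one washer was fed, the button sprung back, and the washer was pushed into the jig's vee, with its centre about 25 mm from both bars (its radius) and the arm clear at about 14 s.

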